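# Lock a filter capsule into the rinse station's quick coupler

## Robot

A 6-joint arm with a two-finger parallel gripper is mounted at the origin on the work surface. World frame = base frame: x ahead of the robot, y to its left, z up, the work surface at z = 0. Lengths are in m, angles in rad, forces in N, time in s.
With the tool pointing down it reaches from about 0.2 to 0.875 m from the base axis. Payload 3.4 kg.
Tool frame: the origin (TCP) lies between the finger pads; the fingertips stand 25 mm ahead of it and the grasp point (between the pads) lies 6 mm ahead of it (r.nose_length is the z of the fingertips in the tool frame, in m); z points along the fingers, x is the direction in which the jaws open and shut, and the axes are right-handed (so a half turn about z gives the same grasp; the last joint's range is limited). The gripper opens to 94 mm and grips with 3 to 60 N. Pads are 16 mm wide; open, the fingers measure 119 mm over their backs; the gripper's body (75 mm by 177 mm) begins 78 mm behind the grasp point.
Start: joints at [1.149, 0.276, 1.505, -0, 1.361, -0.121], TCP at [0.17, 0.549, 0.23] pointing down, gripper open.
Joint ranges: [-2.89, 2.89], [-0.75, 2.08], [0.22, 2.7], [-1.18, 4.32], [0.11, 2.71], [-2.7, 2.7]. Speed limits (rad/s): [2.57, 2.57, 3.14, 3.14, 3.14, 3.14].

## Interface

Orientations are given as a unit quaternion [w, x, y, z].
In Python, from plant import r, gripper_to, inverse_kinematics, vision, models, telemetry gives the robot as it stands. Calls block until the motion is done:
- r.move_to(position, orientation): joint-space move of the TCP to a pose.
- r.move_l(position, rot=None, vel=0.15, guard=None): straight line of the TCP; rot=None keeps the orientation; vel is the mean speed in m/s. With guard (N) it stops when the force on the tool has changed by that much, and returns True; else False.
- r.movej(angles): joint-space move.
- gripper_to(opening, f_grip=None): finger opening in m; f_grip is the grip in N (None keeps the last); returns when the fingers have stopped.
- r.hold(seconds).
- inverse_kinematics(position, orientation): joint angles nearest the present ones, or None.
- vision.snapshot(name): name is "scene" or "top"; returns the picture (384x512x3 uint8, red, green, blue); there is no depth.
- vision.get_calibration(name): a dict with "fx", "fy", "cx", "cy" (pixels), "position" and "orientation" of the camera in the world. Camera axes: x right, y down, z forward; pixel columns grow to the right and rows downward; lengths in m; the calibration is good to about 2 mm. A picture is of the moment at which its call begins. get_calibration takes no time and is no camera call.
A pose or a line that the arm cannot do raises r.PlanningError and nothing moves.
- r.sign_off(): hands the job in, once; it reports no verdict.
Trained networks look in the newest picture that a camera, given by its name, has taken for a name from the list of things; names that differ only in an ending like _2 or _b are one class to them, and where a whole thing is asked for, a point or a joint stands for the part that bears it (a point fixed in the world has none). Each returns a list of dicts, best first, with "score" (0 to 1); they miss things now and then, are a little off and sometimes report something else, mostly with a low value. They report only what shows in the picture. A call takes as long as a camera call. They do not tell look-alikes from the thing itself.
- models.boxes_of(thing, camera): "at" ([x, y, z] in m, in world coordinates, good to about 4 mm: the middle of the surface that is visible of it).
- models.regions_of(thing, camera): "pixels" (384x512 bool, what is visible of it).
- models.mark_of(thing, camera): "at" ([x, y, z] in m, in world coordinates, good to about 4 mm: a listed point, or the origin of a listed thing).
Readings, each from a call of its own:
- telemetry.current_t(): time.
- telemetry.current_joints(): joint angles.
- telemetry.current_dq(): joint speeds.
- telemetry.current_joint_efforts(): joint torques, N m.
- telemetry.current_ee_pos(): TCP position.
- telemetry.current_tool_rot(): TCP orientation.
- telemetry.current_wrist_force(): force on the tool from outside, world axes, zero at the start.
- telemetry.current_torque(): the same for the moment, N m.
- telemetry.current_opening(): finger opening in m.
Only numpy, scipy, OpenCV 4.12 (cv2) and the standard library are available. Lean on these libraries where they do the work, as an engineer would, in place of code of your own. Each camera call takes 0.05 s, during which the arm holds its last target. There are 200 camera calls.

## Task

Fit the filter capsule to the analyser's rinse station: pull the blue sleeve of the quick coupler back (down) until it stays back by itself and let go of it, then take the capsule from its grey stand, push its steel nipple upright into the coupler until the sleeve springs forward and locks it, and let go. Push gently, never harder than about 1.5 kg of hand force, since the height of the coupler is not exactly known, and leave the bottle, the cup and the tube box where they are.

Things in the scene. Friction and masses are not known exactly. Their poses are not given: they have to be found in the camera images.
- station: Fixed rinse station: white base plate 150 x 110 x 14 mm (63 mm behind to 87 mm ahead of the axis in x) with a red box on it, 50 mm high, 59 to 85 mm along +x from the coupler's axis. Origin on the counter under the nominal axis of the upright quick coupler, z up.
- coupler (a point): Nominal mouth centre of the upright coupler, 99 mm above the counter, z up. It sits on an adjustable riser and floating mount: its true mouth (with sleeve and seat) is up to 7 mm higher or lower and up to 2.2 mm off in x and y, unreported. Its height is stiff; sideways it yields, to 4 mm from the middle, to about 1.2 N. The steel mouth is a funnel, 34 mm wide narrowing over 4 mm to a 26 mm bore.
- sleeve_grip (a point): Nominal (same offsets) point on the axis within the upper half of the blue sleeve around the coupler when forward, 15 mm below the mouth, z up. Sleeve: 51 mm diameter, 36 mm long, its top 11 mm below the mouth; flange at its lower end 60 mm diameter, 5 mm thick, flange top 42 mm below the mouth. Pinch the sleeve, or push on the flange with the fingertips, to move it back (down).
- sleeve (a joint): Sleeve travel back (down) from forward, m: 0 forward, 0.011 at its stop. A spring pushes it forward (4 N at 0, 8.4 N at the stop). Pulled back over 8 mm and let go, it stays held back at about 6 mm until a plug pushed home trips it; then it springs to 0. While it is forward without a plug, two brass claws bar the bore; do not push the plug in then.
- seat (a point): Nominal (same offsets) height of the plug's end when pushed home, 31 mm below the mouth on the axis, z up. With the sleeve held back, the plug's end meets a sprung valve and the claws' toes 4 to 5 mm above this; pushing on takes some 4 to 11 N, until the claws close over the plug's collar and the sleeve springs forward. The hard bottom is 1 to 2 mm lower. Once locked and let go the plug rises 1 to 3 mm.
- filter_centre (a point): Centre of the filter capsule's round body, half-way up: a loose upright cylinder, off-white with blue end bands, 39 mm diameter, 64 mm high, about 160 g; frame z up along the capsule. Its steel nipple sticks out below: 36 mm long, 24 mm diameter, with a 14 mm groove above a 9.5 mm high collar at its end. At the start it stands in the hole of the grey stand.
- filter_nose (a point): Centre of the flat lower end of the capsule's nipple, 68 mm below the body's centre; frame z up along the capsule.
- stand: Fixed grey block 84 x 84 x 46 mm with a 28 mm hole through its middle in which the nipple hangs; origin at the centre of its underside, on the counter; the capsule's body rests on its top at 46 mm.
- soap: Bystander: amber bottle with white cap, 56 mm diameter, 150 mm high, loose; origin at the centre of its underside.
- cup: Bystander: white plastic cup, 64 mm across the rim, 60 mm high, loose; origin at the centre of its underside.
- tube_box: Bystander: open white box with sample tubes, 110 x 70 x 45 mm, tubes to 79 mm high, loose; origin at the centre of its underside.
Not all that is in view belongs to the job. Of the things like the part that bears filter_centre, leave any that is yellow; of the rest the smaller one is meant.

How it is judged:
By the outcome, as a careful person would: the job done as asked, in the order asked, and still so for the second after the job is handed in, with the robot touching nothing.
It also fails if it takes over 72 s, if anything falls off the work surface, if the arm or the gripper's body presses on something with over 40 N, if the wrist force passes 120 N, or if a joint passes its speed limit or range.

## Working session

There is one attempt and no reset: what is moved stays moved. The work goes in short steps, each a Python script; the robot and the scene stay as the last script left them, time stands still between calls to the robot, and variables do not carry over. Pictures are saved under pics/ and viewed, about 8 in all and at most 12, crops included, and the job is handed in when it is done.

```bash
ls; mkdir -p pics; python3 - <<'E'
from plant import r, vision, models, telemetry
import cv2,numpy as np
ims=[]
for c in("scene","top"):
    im=vision.snapshot(c); ims.append(im); k=vision.get_calibration(c); print(c,k)
    cv2.imwrite(f"pics/{c}0.png",cv2.resize(im[:,:,::-1],(800,600),interpolation=cv2.INTER_CUBIC))
    for t in("station","coupler","sleeve_grip","filter_centre","filter_nose","stand","soap","cup","tube_box"):
        print(c,t,[(np.round(d["at"],3).tolist(),round(d["score"],2)) for d in models.mark_of(t,c)][:4])
print(telemetry.current_t(),telemetry.current_tool_rot(),r.nose_length)
E
```

```text
pics
scene {'fx': 367.13547440261505, 'fy': 367.13547440261505, 'cx': 255.0610240479497, 'cy': 192.79372128688854, 'position': array([1.04842501, 0.54814653, 1.04839099]), 'orientation': array([-0.09997717,  0.2908817 ,  0.90521586, -0.29321774])}
scene station [([0.534, -0.202, 0.0], 0.67)]
scene coupler [([0.531, -0.202, 0.096], 0.87)]
scene sleeve_grip [([0.534, -0.201, 0.084], 0.75), ([0.575, 0.207, 0.001], 0.57)]
scene filter_centre [([0.575, 0.205, 0.076], 0.72), ([0.468, 0.241, 0.093], 0.69), ([0.634, 0.303, 0.063], 0.54)]
scene filter_nose [([0.627, 0.31, -0.004], 0.85), ([0.468, 0.242, -0.001], 0.78)]
scene stand [([0.579, 0.208, 0.002], 0.57)]
scene soap [([0.731, -0.003, 0.001], 0.78)]
scene cup [([0.542, -0.448, -0.006], 0.59), ([0.524, 0.4, -0.001], 0.56)]
scene tube_box [([0.543, -0.45, -0.004], 0.68)]
top {'fx': 359.5574289664257, 'fy': 359.5574289664257, 'cx': 258.2146911518448, 'cy': 192.0305399527276, 'position': array([ 0.52944354, -0.01418573,  1.16813365]), 'orientation': array([ 0.03784989, -0.69888818,  0.71407752, -0.014697  ])}
top station [([0.528, -0.203, -0.001], 0.58), ([0.53, -0.198, 0.1], 0.44)]
top coupler [([0.528, -0.201, 0.096], 0.6)]
top sleeve_grip [([0.533, -0.199, 0.086], 0.97)]
top filter_centre [([0.463, 0.244, 0.095], 0.76), ([0.634, 0.303, 0.069], 0.56), ([0.573, 0.207, 0.078], 0.5), ([0.729, -0.003, -0.002], 0.4)]
top filter_nose [([0.632, 0.306, 0.004], 0.76)]
top stand [([0.575, 0.203, 0.002], 0.86), ([0.526, 0.402, -0.001], 0.64), ([0.542, -0.448, -0.001], 0.62)]
top soap [([0.731, -0.002, -0.002], 0.53)]
top cup [([0.525, 0.401, 0.004], 0.67)]
top tube_box [([0.542, -0.448, -0.0], 0.62)]
1.0 [-2.66043975e-05  8.05065153e-01  5.93186392e-01  5.97897893e-05] 0.025
```

View pics/scene0.png

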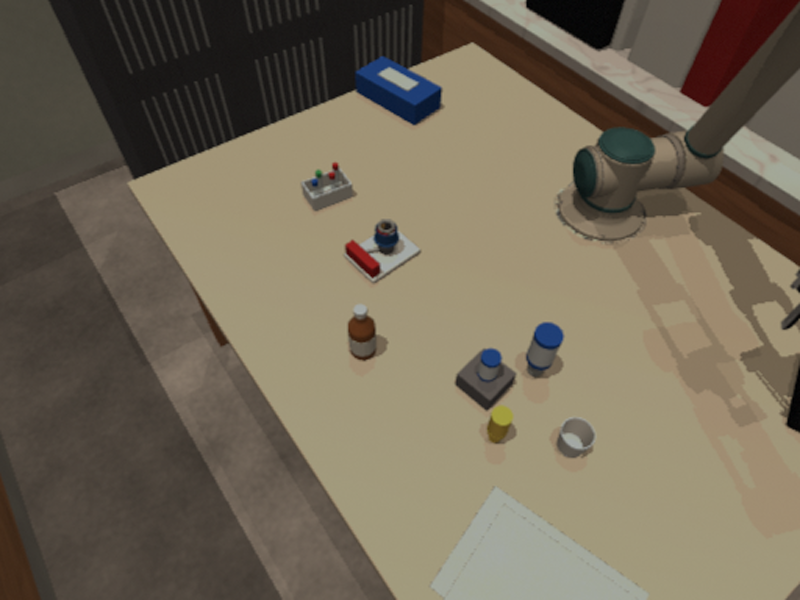

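View pics/top0.png

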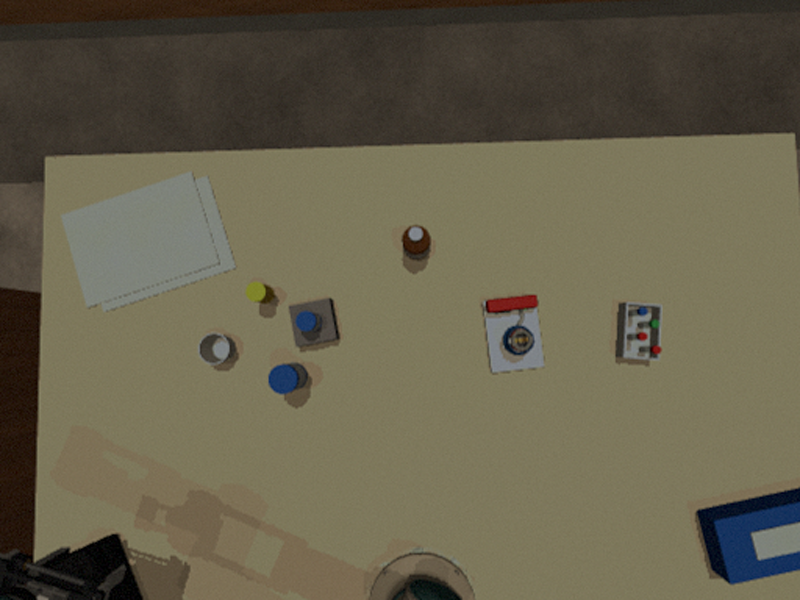

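The capsule to take is the small blue and white one in the grey stand, at scene pixel (489,365) and top pixel (308,322) in the 800x600 views, about (0.575, 0.206) in world coordinates. The larger one at top pixel (285,378) and the yellow one at (258,292) are decoys. The coupler is at top pixel (518,340), with the red box at (511,304) on its +x side, turned about 5°.

I'll refine the positions, then go for the sleeve.

```bash
cat > h.py <<'E'
from plant import r, gripper_to, inverse_kinematics, vision, models, telemetry as T
import numpy as np
def down(deg):
    a=np.radians(deg)/2; return np.array([0,np.cos(a),np.sin(a),0])
def st(s): print(s,"t%.1f"%T.current_t(),np.round(T.current_ee_pos(),4),"F",np.round(T.current_wrist_force(),2),"op %.4f"%T.current_opening())
E
python3 - <<'E'
from h import *
A={}
for i in range(4):
  for c in("scene","top"):
    vision.snapshot(c)
    for t in("coupler","sleeve_grip","filter_centre"):
      ref=[.575,.206] if t[0]=="f" else [.531,-.201]
      for d in models.mark_of(t,c):
        if np.hypot(*(np.array(d["at"])[:2]-ref))<.03: A.setdefault((t,c),[]).append(d["at"])
for k,v in A.items(): print(k,len(v),np.round(np.median(v,0),4),np.round(np.std(v,0),4))
c=np.mean([np.median(v,0) for k,v in A.items() if k[0][0]!="f"],0)[:2]
f=np.mean([np.median(v,0) for k,v in A.items() if k[0][0]=="f"],0)[:2]
print(c,f); np.savez("p.npz",c=c,f=f)
gripper_to(.08,5)
r.move_to([*c,.20],down(-85)); st("above")
print(r.move_l([*c,.095],vel=.1,guard=4)); st("low")
E
```

```text
('coupler', 'scene') 5 [ 0.5301 -0.2021  0.0955] [0.0015 0.0011 0.0399]
('sleeve_grip', 'scene') 4 [ 0.533  -0.2006  0.0823] [0.0012 0.0009 0.0016]
('filter_centre', 'scene') 4 [0.5754 0.2075 0.0777] [0.0025 0.0004 0.0021]
('coupler', 'top') 4 [ 0.5296 -0.199   0.0995] [0.002  0.0005 0.002 ]
('sleeve_grip', 'top') 4 [ 0.5308 -0.1988  0.0874] [0.0012 0.0007 0.0007]
('filter_centre', 'top') 4 [0.5715 0.2054 0.0778] [0.0014 0.0009 0.0017]
[ 0.5308625 -0.2001125] [0.573425 0.206425]
above t6.0 [ 0.5311 -0.1993  0.2   ] F [ 0.22 -0.65 -0.74] op 0.0801
False
low t7.2 [ 0.5314 -0.2004  0.0956] F [0.22 0.59 0.35] op 0.0800
```

```bash
python3 - <<'E'
from h import *
c=np.load("p.npz")["c"]
gripper_to(.045,4); st("closed")
f0=T.current_wrist_force()
z=T.current_ee_pos()[2]
for i in range(36):
    z-=.001
    g=r.move_l([*c,z],vel=.02,guard=11)
    F=T.current_wrist_force()-f0
    print("%.4f %.1f %s"%(T.current_ee_pos()[2]-.025,F[2],g),end=" | ")
    if g or F[2]>11.5: break
st("\nend")
E
```

```text
closed t7.7 [ 0.531  -0.2004  0.0952] F [-0.56 -0.45  0.85] op 0.0524
0.0697 3.6 False | 0.0686 3.0 False | 0.0675 3.9 False | 0.0666 4.7 False | 0.0656 4.5 False | 0.0646 3.6 False | 0.0636 3.6 False | 0.0627 4.7 False | 0.0617 4.0 False | 0.0607 3.9 False | 0.0597 4.4 False | 0.0587 4.1 False | 0.0577 3.7 False | 0.0567 5.1 False | 0.0557 4.5 False | 0.0547 3.9 False | 0.0537 4.1 False | 0.0527 4.4 False | 0.0517 3.9 False | 0.0507 4.1 False | 0.0497 4.4 False | 0.0488 5.3 False | 0.0474 2.5 False | 0.0467 5.4 False | 0.0458 4.9 False | 0.0448 5.8 False | 0.0439 6.1 False | 0.0430 6.8 False | 0.0424 8.6 False | 0.0423 13.3 False | 
end t15.2 [ 0.5321 -0.2004  0.0673] F [-0.26  0.6  14.12] op 0.0521
```

```bash
python3 - <<'E'
from h import *
import cv2
c=np.load("p.npz")["c"]; f=np.load("p.npz")["f"]
gripper_to(.085); st("open")
p=T.current_ee_pos(); r.move_l([*c,.2],vel=.15); 
r.move_to([*f,.2],down(-70)); gripper_to(.065,5); st("over filter")
im=vision.snapshot("scene")
print([(np.round(d["at"],4).tolist(),round(d["score"],2)) for d in models.mark_of("sleeve_grip","scene")])
cv2.imwrite("pics/s1.png",cv2.resize(im[120:200,200:300,::-1],(800,640))[:600])
E
```

```text
open t15.4 [ 0.5321 -0.2005  0.0673] F [-0.39  0.29 12.92] op 0.0527
over filter t18.5 [0.5735 0.2063 0.2   ] F [ 0.23 -0.08 -0.52] op 0.0652
[([0.5325, -0.1987, 0.0834], 0.7)]
```

View pics/s1.png

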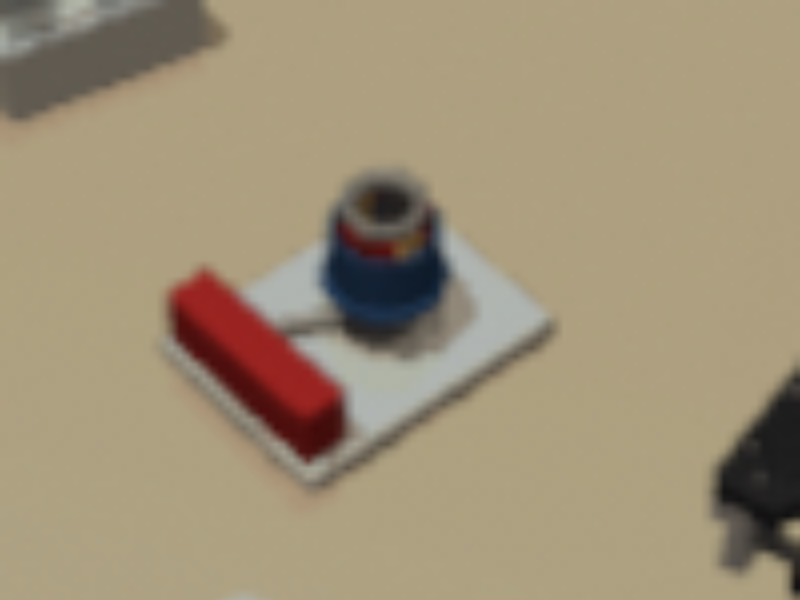

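The red ring below the mouth shows, at crop pixel (385,240). I'll compare it with the starting picture to be sure the sleeve moved.

```bash
python3 - <<'E'
import cv2,numpy as np
a=cv2.resize(cv2.imread("pics/scene0.png"),(512,384),interpolation=cv2.INTER_AREA)[135:175,230:270]
a=cv2.resize(a,(400,400))
b=cv2.resize(cv2.imread("pics/s1.png")[120:440,240:560],(400,400))
cv2.imwrite("pics/cmp.png",np.hstack([a,b]))
E
```

```text
(no output)
```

View pics/cmp.png

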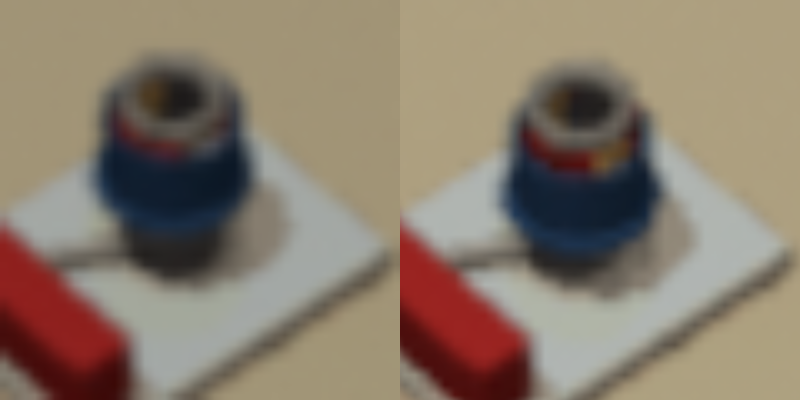

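The sleeve stayed back: more of the red ring shows and there is less gap under the flange. Next I'll grasp the capsule and lift it.

```bash
python3 - <<'E'
from h import *
from scipy.spatial.transform import Rotation as R
import cv2
def ray(cam,u,v,z):
    k=vision.get_calibration(cam); q=k["orientation"]
    d=R.from_quat([*q[1:],q[0]]).apply([(u-k["cx"])/k["fx"],(v-k["cy"])/k["fy"],1]); return k["position"]+d*(z-k["position"][2])/d[2]
print("mouth scene",ray("scene",200+385/8,120+205/8,.0954))
im=vision.snapshot("top")
b=im[192:242,307:357,::-1]; cv2.imwrite("pics/t1.png",cv2.resize(b,(600,600),interpolation=cv2.INTER_CUBIC))
f=np.load("p.npz")["f"]
print(r.move_l([*f,.092],vel=.12,guard=4)); st("at filter")
gripper_to(.03,35); r.hold(.3); st("gripped")
r.move_l([*f,.18],vel=.1); r.hold(.2); st("lifted")
r.move_to([*np.load("p.npz")["c"],.24],down(-85)); r.hold(.3); st("over coupler")
im=vision.snapshot("scene"); cv2.imwrite("pics/s2.png",cv2.resize(im[60:180,190:310,::-1],(600,600),interpolation=cv2.INTER_CUBIC))
E
```

```text
mouth scene [ 0.5327663  -0.19125506  0.0954    ]
False
at filter t19.7 [0.5741 0.2066 0.0927] F [0.53 0.24 1.17] op 0.0649
gripped t20.6 [0.5735 0.2065 0.0923] F [-0.69  0.52  3.64] op 0.0376
lifted t21.8 [0.5731 0.2063 0.1792] F [ 0.6   0.44 -1.62] op 0.0374
over coupler t23.6 [ 0.5311 -0.1994  0.2399] F [-0.18 -0.32 -1.24] op 0.0374
```

View pics/t1.png

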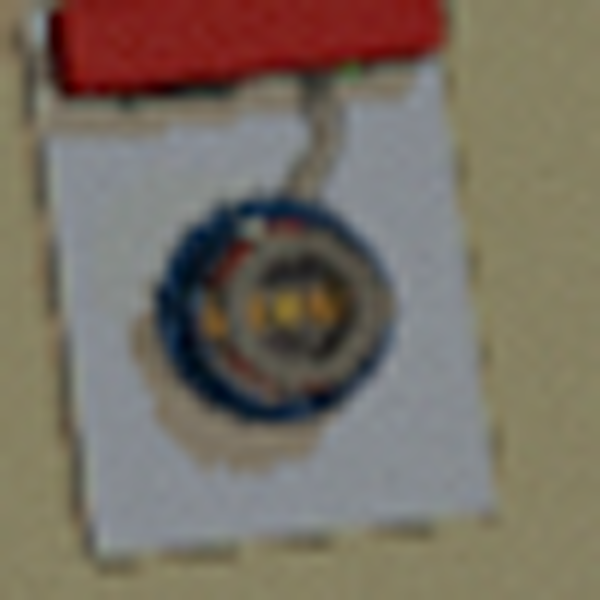

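View pics/s2.png

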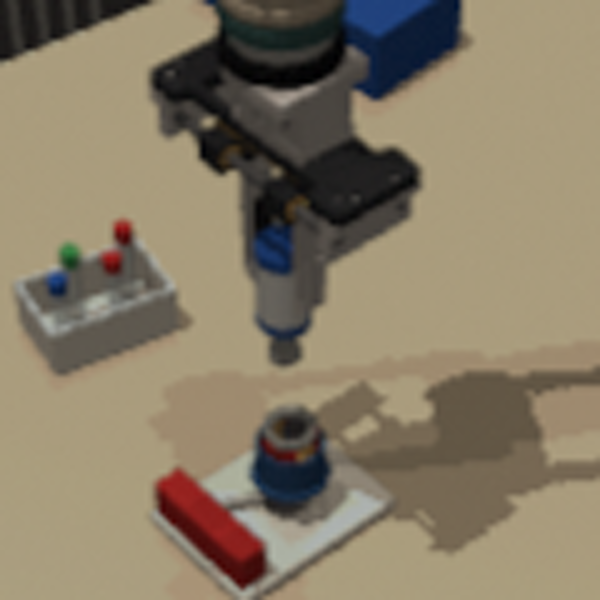

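The capsule hangs upright in the jaws, with its nipple at s2 pixel (285,350), above the open coupler mouth at (293,425). My scene ray puts the mouth at y=-0.191, which disagrees with the networks, so I'll check with the top view and by reprojecting.

```bash
python3 - <<'E'
from h import *
from scipy.spatial.transform import Rotation as R
def cam(c):
    k=vision.get_calibration(c); q=k["orientation"]; return k,R.from_quat([*q[1:],q[0]])
def ray(c,u,v,z):
    k,Q=cam(c); d=Q.apply([(u-k["cx"])/k["fx"],(v-k["cy"])/k["fy"],1]); return k["position"]+d*(z-k["position"][2])/d[2]
def proj(c,p):
    k,Q=cam(c); d=Q.inv().apply(np.array(p)-k["position"]); return k["fx"]*d[0]/d[2]+k["cx"],k["fy"]*d[1]/d[2]+k["cy"]
print("mouth top",ray("top",307+308/12-.5,192+312/12-.5,.0954))
for z in(.0954,.092,.106): print("mouth scene",z,ray("scene",190+293/5-.5,60+424/5-.5,z))
print("exp mouth px",proj("scene",[.531,-.2,.0954]),proj("top",[.531,-.2,.0954]))
p=T.current_ee_pos(); nz=p[2]-.092+.010
print("exp nose px",proj("scene",[p[0],p[1],nz]),"seen",190+285/5-.5,60+355/5-.5, nz)
im=vision.snapshot("scene")
for t in("filter_nose","filter_centre","coupler"): print(t,[np.round(d["at"],4).tolist() for d in models.mark_of(t,"scene")])
im=vision.snapshot("top")
for t in("filter_nose","filter_centre","coupler"): print(t,[np.round(d["at"],4).tolist() for d in models.mark_of(t,"top")])
E
```

```text
mouth top [ 0.52924258 -0.19707541  0.0954    ]
mouth scene 0.0954 [ 0.52913461 -0.19656023  0.0954    ]
mouth scene 0.092 [ 0.52728193 -0.19921714  0.092     ]
mouth scene 0.106 [ 0.53491061 -0.18827695  0.106     ]
exp mouth px (np.float64(247.1138045284155), np.float64(143.94426872697096)) (np.float64(333.1401325064667), np.float64(216.88421792159932))
exp nose px (np.float64(247.04805544485578), np.float64(131.29451201956675)) seen 246.5 130.5 0.15791463425371696
filter_nose [[0.467, 0.2426, 0.0007], [0.6294, 0.3093, -0.0012]]
filter_centre [[0.5334, -0.2013, 0.2259], [0.4639, 0.2423, 0.0959], [0.6342, 0.3029, 0.0633]]
coupler [[0.5276, -0.2033, 0.0954]]
filter_nose [[0.6345, 0.3065, -0.0013]]
filter_centre [[0.6373, 0.3029, 0.0706], [0.4663, 0.2427, 0.0929]]
coupler [[0.5289, -0.2007, 0.099]]
```

```bash
python3 - <<'E'
from h import *
c=[.5297,-.1988]; np.save("c2.npy",c)
r.move_l([*c,.185],vel=.1); r.hold(.2); st("near")
f0=T.current_wrist_force()
for z in(.178,.175,.172,.168,.164,.160,.156):
    g=r.move_l([*c,z],vel=.02,guard=5); r.hold(.1); print(g,np.round(T.current_ee_pos(),4),np.round(T.current_wrist_force()-f0,1))
    if g: break
st("end")
E
```

```text
near t25.0 [ 0.5302 -0.1991  0.1858] F [ 0.59  0.49 -1.52] op 0.0376
False [ 0.5298 -0.1988  0.178 ] [ 0.3 -0.2  0.4]
False [ 0.5297 -0.1988  0.175 ] [-1.1 -0.4  0.3]
False [ 0.5296 -0.1987  0.1719] [-0.7  0.2  0.4]
False [ 0.5295 -0.1987  0.1677] [-0.5  0.3  0.2]
False [ 0.5297 -0.1988  0.1639] [-0.3  0.1 -1.1]
False [ 0.5297 -0.1989  0.16  ] [-0.8  0.4 -0.4]
False [ 0.5297 -0.1988  0.156 ] [-1.  -0.6 -0.6]
end t28.2 [ 0.5297 -0.1988  0.156 ] F [-0.39 -0.15 -2.12] op 0.0375
```

It entered the bore freely. Now I'll push gently in small steps.

```bash
python3 - <<'E'
from h import *
c=np.load("c2.npy"); f0=-1.6; z=.156; pk=0
for i in range(32):
    z-=.0005
    g=r.move_l([*c,z],vel=.01,guard=8)
    F=np.mean([T.current_wrist_force()[2] for _ in range(3)])-f0; pk=max(pk,F)
    print("%.4f %.1f%s"%(T.current_ee_pos()[2],F,"G" if g else ""),end=" | ")
    if F>12: break
    if pk>5 and F<pk-4: print("drop"); break
st("\nend")
E
```

```text
0.1555 0.4 | 0.1550 -0.3 | 0.1545 -0.5 | 0.1539 0.3 | 0.1535 0.1 | 0.1529 0.1 | 0.1525 -0.6 | 0.1519 -0.2 | 0.1515 -0.5 | 0.1510 0.0 | 0.1507 1.9 | 0.1501 3.2 | 0.1497 3.9 | 0.1496 6.7 | 0.1495 7.8 | 0.1493 9.6 | 0.1491 10.8 | 0.1489 11.3 | 0.1485 11.4 | 0.1482 13.0 | 
end t33.2 [ 0.531  -0.1994  0.1482] F [-0.99  0.93 11.37] op 0.0376
```

```bash
python3 - <<'E'
from h import *
import cv2
for i in range(4): r.hold(.15); st("h"); 
print(np.round(T.current_torque(),2))
im=vision.snapshot("scene"); cv2.imwrite("pics/s3.png",cv2.resize(im[100:170,210:290,::-1],(800,700)[:2])[:600])
E
```

```text
h t33.3 [ 0.531  -0.1994  0.1482] F [-1.35  1.38 10.62] op 0.0373
h t33.5 [ 0.531  -0.1994  0.1482] F [-1.19  1.53 11.34] op 0.0376
h t33.6 [ 0.531  -0.1994  0.1482] F [-1.29  0.48 10.44] op 0.0376
h t33.8 [ 0.531  -0.1994  0.1482] F [-2.14  1.54 11.26] op 0.0374
[0.29 0.46 0.  ]
```

View pics/s3.png

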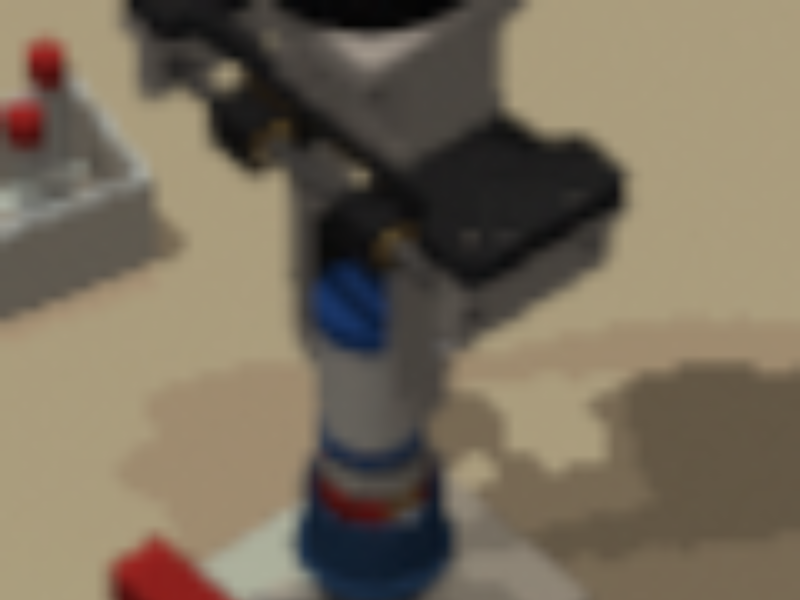

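The pose is upright and nearly seated, and the sleeve is still back. The side force of (-1.3, +1.3) N shows I'm off toward +x/-y and binding. I'll back off 3 mm, recentre by force and push again.

```bash
cat >> h.py <<'E'
def avgF(n=8):
    L=[]
    for _ in range(n): r.hold(.03); L.append(T.current_wrist_force())
    return np.mean(L,0)
E
python3 - <<'E'
from h import *
c=np.load("c2.npy")
r.move_l([*c,.1545],vel=.03); print("base",np.round(avgF(),2))
for k in range(3):
    F=avgF()
    c=c+np.clip(F[:2]*.0025,-.0025,.0025); r.move_l([*c,.1545],vel=.03); print(c.round(4),np.round(avgF(),2))
np.save("c3.npy",c); st("e")
E
```

```text
base [ 0.63  0.6  -1.81]
[ 0.5316 -0.197 ] [-0.35 -0.13 -2.16]
[ 0.5302 -0.1974] [-0.04  0.01 -1.31]
[ 0.5296 -0.1971] [ 0.63 -0.85 -1.59]
e t36.9 [ 0.5299 -0.1973  0.1546] F [ 0.92 -1.13 -0.92] op 0.0372
```

```bash
python3 - <<'E'
from h import *
tgt=np.array([.5298,-.1974]); cmd=tgt.copy(); z=.1515; pk=0
r.move_l([*cmd,z],vel=.03)
for i in range(30):
    z-=.0005
    r.move_l([*cmd,z],vel=.01,guard=8)
    r.hold(.05);p=T.current_ee_pos(); cmd+=np.clip(tgt-p[:2],-.0004,.0004); cmd=np.clip(cmd,tgt-.004,tgt+.004)
    Fv=avgF(4); F=Fv[2]+1.6; pk=max(pk,F)
    print("%.4f %s %.1f"%(p[2],Fv[:2].round(1),F),end=" | ")
    if F>13.3: break
    if pk>5 and F<pk-3: print("drop"); break
st("\nend"); print(z,cmd,T.current_tool_rot().round(4),avgF().round(2))
E
```

```text
0.1510 [ 0.3 -0.1] 0.2 | 0.1507 [ 0.3 -0.2] 2.6 | 0.1500 [-0.4 -0.7] 3.0 | 0.1497 [-0.8 -0.1] 5.1 | 0.1495 [-0.8 -0.2] 7.2 | 0.1494 [-1.   0.4] 8.7 | 0.1492 [-1.1  0.8] 10.6 | 0.1490 [-0.9  0.8] 11.0 | 0.1487 [-1.4  0.8] 12.0 | 0.1483 [-1.1  1.2] 12.7 | 0.1479 [-0.7  0.9] 12.6 | 0.1475 [-1.   0.7] 12.7 | 0.1466 [-0.1  0.8] 10.6 | 0.1463 [-0.1  0.3] 11.2 | 0.1459 [-0.5  0.6] 11.8 | 0.1458 [-0.9  0.6] 13.3 | 0.1457 [-1.1  0.4] 15.8 | 
end t44.5 [ 0.5299 -0.1975  0.1457] F [-0.5   0.69 14.26] op 0.0375
0.143 [ 0.52812474 -0.19683354] [-0.001   0.7372 -0.6756  0.0024] [-0.94  0.6  14.07]
```

```bash
python3 - <<'E'
from h import *
import cv2
p=T.current_ee_pos(); r.move_l([.5290,-.1971,.1455],vel=.02); st("relaxed")
im=vision.snapshot("scene"); cv2.imwrite("pics/s4.png",cv2.resize(im[125:175,220:280,::-1],(720,600)))
E
```

```text
relaxed t45.0 [ 0.53   -0.1974  0.1468] F [-0.51 -0.02  8.68] op 0.0377
```

View pics/s4.png

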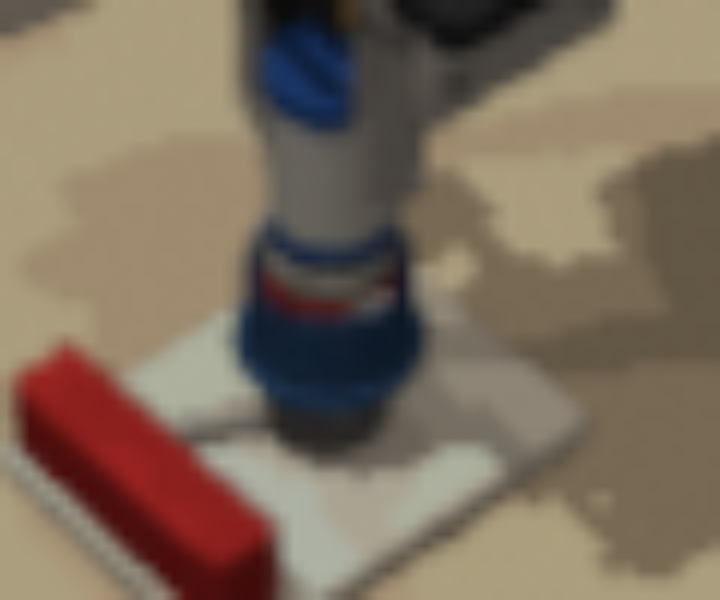

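The sleeve has sprung forward: the gap under the flange is back, with the dark post visible at (330,420). A gentle tug will confirm the lock before I release.

```bash
python3 - <<'E'
from h import *
import cv2
c=[.5297,-.1973]
for z in(.1475,.1485,.1495,.1505,.1515):
    g=r.move_l([*c,z],vel=.02,guard=8); F=avgF(3); print("%.4f"%T.current_ee_pos()[2],F.round(1),g)
    if F[2]<-5: break
# go to force-neutral, release
z=T.current_ee_pos()[2]-.001 ; r.move_l([*c,z],vel=.02); st("neutral")
gripper_to(.065,10); r.hold(.5); st("open")
r.move_l([*c,.25],vel=.12); r.move_to([.40,-.0,.3],down(-85)); r.hold(.3); st("clear")
ims=[]
for n,(a,b) in {"scene":(115,215),"top":(180,290)}.items():
    im=vision.snapshot(n); ims.append(cv2.resize(im[a:a+70,b:b+70,::-1],(400,400)))
    for t in("filter_centre","soap","cup","tube_box"): print(n,t,[np.round(d["at"],3).tolist() for d in models.mark_of(t,n)])
cv2.imwrite("pics/end.png",np.hstack(ims))
E
```

```text
0.1473 [ 1.  -0.8  1.7] False
0.1485 [ 1.1 -1.   1.2] False
0.1494 [ 1.2 -1.6  0.6] False
0.1496 [ 1.  -1.  -6.1] False
neutral t46.8 [ 0.5291 -0.1969  0.149 ] F [-1.85  1.02  1.54] op 0.0376
open t47.9 [ 0.5297 -0.1973  0.1486] F [ 0.17 -0.67  0.06] op 0.0647
clear t50.1 [ 0.4006 -0.0007  0.2995] F [-0.13 -0.44 -0.5 ] op 0.0649
scene filter_centre [[0.637, 0.3, 0.06], [0.467, 0.244, 0.093], [0.533, -0.198, 0.132], [0.535, -0.199, 0.082]]
scene soap [[0.727, -0.001, 0.001]]
scene cup [[0.525, 0.401, -0.001]]
scene tube_box [[0.544, -0.452, -0.003]]
top filter_centre [[0.468, 0.242, 0.096], [0.527, -0.2, 0.134], [0.638, 0.304, 0.071]]
top soap []
top cup [[0.525, 0.402, 0.0]]
top tube_box [[0.54, -0.449, 0.001], [0.528, -0.2, 0.089], [0.574, 0.202, 0.002], [0.731, -0.004, -0.001]]
```

View pics/end.png

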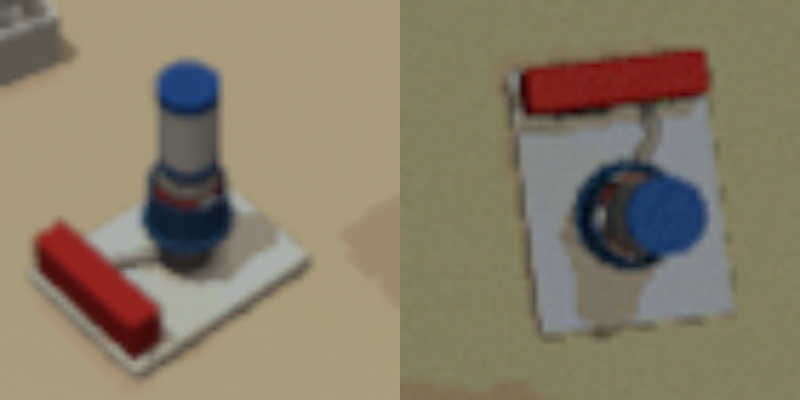

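The capsule stands upright and locked, with the sleeve forward and the arm clear.

```bash
python3 -c "
from h import *
r.sign_off()"
```

```text
the job is handed in; nothing more can be done
```

The filter capsule is locked in the coupler and released, and I handed the job in at about 50 s of the 72 s allowed. One push went slightly over your force limit, described below.

- **Sleeve:** I pushed it back to its stop with a light pinch and let go. A before-and-after picture showed it stayed back. The stop put the coupler about 3.6 mm below its nominal height.
- **Capsule:** I took the smaller blue-and-white one from the stand. The first push bound at about 13 N, so I backed off and recentred. On the second push it went home and the sleeve sprang forward.
- **Final checks:** When I tugged it upward, it rose about 3 mm and then held against 6 N, so it is locked. The last pictures show the capsule upright, the sleeve forward and the robot clear. The cup, bottle and tube box are where they were, though the top-camera network did not report the bottle this time; the scene camera did.

**Force limit:** at the end of the second push the wrist force sensor averaged about 14.2 N. With the capsule's weight added, that is about 15.8 N on the coupler for a moment, slightly over the 1.5 kg (14.7 N) limit. My own stop was set at 13.3 N and one step overshot it.

**Disagreement:** my first image estimate of the coupler mouth was about 8 mm off in y from the networks. A second estimate from both cameras agreed with them to about 4 mm, and the capsule then entered the bore without resistance.

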